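Set the dosing code on a seedling-room console

ROBOT

A 7-joint arm with a two-finger parallel gripper is mounted at the origin on the work surface. World frame = base frame: x ahead of the robot, y to its left, z up, the work surface at z = 0. Lengths are in m, angles in rad, forces in N, time in s.
With the tool pointing down it reaches from about 0.4 to 0.9 m from the base axis. Payload 5.6 kg.
Tool frame: the origin (TCP) lies midway between the tips of the shut fingers; the grasp point (between the pads) lies 19 mm behind it; z points along the fingers, y is the line along which they close (so a half turn about z gives the same grasp; the last joint's range is limited). The gripper opens to 92 mm and grips with 3 to 60 N. Pads are 20 mm wide; open, the fingers measure 128 mm over their backs; the gripper's body (75 mm by 189 mm) begins 69 mm behind the grasp point.
Start: joints at [1.224, 0.468, -0.012, 1.603, 0.006, 1.071, -0.056], TCP at [0.194, -0.62, 0.215] pointing down, gripper open.
Joint ranges: [-2.53, 2.53], [-0.31, 2.02], [-1.57, 1.55], [0.28, 2.44], [-1.29, 4.43], [0.15, 1.84], [-2.92, 2.92]. Speed limits (rad/s): [2.57, 2.57, 3.14, 3.14, 3.14, 3.14, 3.14].

INTERFACE

Orientations are given as a 3x3 rotation matrix whose columns are the frame's x, y, z axes.
In Python, from station import env, effector, solver, viewer, workorder, search_frame, tip_of gives the robot as it stands. Calls block until the motion is done:
- env.reach(position, orientation): joint-space move of the TCP to a pose.
- env.movel(position, frame=None, rate=0.15): straight line of the TCP; frame=None keeps the orientation; rate is the mean speed in m/s.
- env.goto_joints(angles): joint-space move.
- effector.release() and effector.grasp(squeeze=None): open the fingers fully, or close them until they stop; squeeze is the grip in N (None keeps the last).
- env.pause(seconds).
- solver.inverse_kinematics(position, orientation): joint angles nearest the present ones, or None.
- env.sense(): the state.
- viewer.read_camera(name): name is "side" or "top" or "wrist"; returns (picture, depth): 400x640x3 uint8, red, green, blue; 400x640 float32, m along the optical axis (not along the pixel's ray), 0 where there is no reading.
- viewer.camera_info(name): a dict with "intrinsics" (3x3 intrinsics, pixels), "eye" and "rotation" of the camera in the world; the wrist camera has in their place "T_tool_cam" (4x4, takes a point from camera to tool coordinates, whose origin is the TCP and whose axes are the flange's). Camera axes: x right, y up, looking along -z (the intrinsics and any distortion apply to the point x, -y, -z); pixel columns grow to the right and rows downward; lengths in m; the calibration is good to about 2 mm. A picture is of the moment at which its call begins: read the wrist's pose just before it. camera_info takes no time and is no camera call.
A pose or a line that the arm cannot do raises env.PlanningError and nothing moves.
- workorder.finish_job(): hands the job in; it is judged then, once.
Trained networks look in the newest picture that a camera, given by its name, has taken for a name from the list of things; names that differ only in an ending like _2 or _b are one class to them, and where a whole thing is asked for, a point or a joint stands for the part that bears it (a point fixed in the world has none). Each returns a list of dicts, best first, with "score" (0 to 1); they miss things now and then, are a little off and sometimes report something else, mostly with a low value. They report only what shows in the picture. A call takes as long as a camera call.
- search_frame(camera, name): "at" ([x, y, z] in m, in world coordinates, good to about 4 mm: the middle of the surface that is visible of it).
- tip_of(camera, name): "at" ([x, y, z] in m, in world coordinates, good to about 4 mm: a listed point, or the origin of a listed thing).
The state is a dict: "t": time; "joint_positions": joint angles; "joint_velocities": joint speeds; "tau": joint torques, N m; "ee_pos": TCP position; "tcp_rot": TCP orientation; "wrist_force": force on the tool from outside, world axes, zero at the start; "moment": the same for the moment, N m; "gripper_width": finger opening in m; "grasp_force": force on a finger pad.
Only numpy, scipy, OpenCV 4.12 (cv2) and the standard library are available. Lean on these libraries where they do the work, as an engineer would, in place of code of your own. Each camera call takes 0.05 s, during which the arm holds its last target. There are 200 camera calls.

TASK

Set the feed program for these seedling trays: roll the three thumbwheels of the dosing console to 7, 2, 5 (left, middle, right as seen from the robot), each digit squarely on top between its orange pointers. Roll them with a light fingertip, since the wheels are on soft springs and a hard push breaks them; then push the green button fully down to enter the code and let it go, leaving the wheels on 7-2-5 and the pots and jar where they are.

Things in the scene. Friction and masses are not known exactly. Their poses are not given: they have to be found in the camera images.
- console: white dosing console, grey deck, fixed to the bench, 170 (x) x 270 (y) x 60 mm high. Origin: centre of its underside. x points to its rear (away from the operator), y to the operator's left. Three black thumbwheels, axles along y, at y = +75, +25, -25 mm, green button at y = -95 mm. Two orange pointers on the deck in line with each axle: the digit on top counts.
- wheel1_top (a point): nominal topmost point of the left wheel, above its axle, 80 mm over the bench. The real wheel sits up to 4 mm higher or lower: find it by touch. Smooth black wheel, radius 30 mm, 22 mm wide, white digits 0-9 on the rim. Its axle is sprung: it yields downward 0.25 mm per N and comes back; a press above 15 N breaks it (bottoms at 24 N). Axes as the console's.
- wheel1 (a joint): angle of the left wheel, rad: digit k is on top at k x 0.6283. Grows when its top is rolled towards the console's +x (away from the operator), 1 rad per 30 mm of rim travel. Stops at -0.15 and 5.80 (no way round past 9). Stays where left; rolling takes about 2.5 N at the rim, by friction of a fingertip pressed on top with some 5 to 10 N.
- wheel2_top (a point): nominal topmost point of the middle wheel, above its axle, 80 mm over the bench. The real wheel sits up to 4 mm higher or lower: find it by touch. Smooth black wheel, radius 30 mm, 22 mm wide, white digits 0-9 on the rim. Its axle is sprung: it yields downward 0.25 mm per N and comes back; a press above 15 N breaks it (bottoms at 24 N). Axes as the console's.
- wheel2 (a joint): angle of the middle wheel, rad: digit k is on top at k x 0.6283. Grows when its top is rolled towards the console's +x (away from the operator), 1 rad per 30 mm of rim travel. Stops at -0.15 and 5.80 (no way round past 9). Stays where left; rolling takes about 2.5 N at the rim, by friction of a fingertip pressed on top with some 5 to 10 N.
- wheel3_top (a point): nominal topmost point of the right wheel, above its axle, 80 mm over the bench. The real wheel sits up to 4 mm higher or lower: find it by touch. Smooth black wheel, radius 30 mm, 22 mm wide, white digits 0-9 on the rim. Its axle is sprung: it yields downward 0.25 mm per N and comes back; a press above 15 N breaks it (bottoms at 24 N). Axes as the console's.
- wheel3 (a joint): angle of the right wheel, rad: digit k is on top at k x 0.6283. Grows when its top is rolled towards the console's +x (away from the operator), 1 rad per 30 mm of rim travel. Stops at -0.15 and 5.80 (no way round past 9). Stays where left; rolling takes about 2.5 N at the rim, by friction of a fingertip pressed on top with some 5 to 10 N.
- enter (a joint): travel of the enter button, m: 0 released, 0.006 fully down, springs back when released; takes 5 N to hold fully down.
- enter_top (a point): centre of the top face of the round green enter button (32 mm across) when released; it is pressed straight down.
- pot_a: brown peat pot with substrate, 68 mm across, 70 mm high, loose; origin at the centre of its underside
- pot_b: second peat pot, same as the first
- nutrient_jar: amber glass jar with white cap, 60 mm across, 95 mm high, loose; origin at the centre of its underside

How it is judged:
On the way, in this order (a step that is already met when the one before it is completed fails the run):
1. all three wheels show 7, 2, 5 on top (each within 0.15 rad) (value of joint wheel1 between 4.248 and 4.548 rad and value of joint wheel2 between 1.107 and 1.407 rad and value of joint wheel3 between 2.992 and 3.292 rad), for 0.2 s.
2. the button is fully down while the wheels show 7, 2, 5 (all of step 1 and value of joint enter above 0.005 m), for 0.1 s.
At the end, for the whole second after the job is handed in: wheels at rest on 7, 2, 5 (4.398, 1.257 and 3.142 rad, each within 0.15 rad), button released (all of step 1 and velocity of joint wheel1 between -0.1 and 0.1 rad/s and velocity of joint wheel2 between -0.1 and 0.1 rad/s and velocity of joint wheel3 between -0.1 and 0.1 rad/s and value of joint enter below 0.002 m); the robot touches nothing.
It fails at once if a wheel is pressed with more than 15 N (contact force between anything else and wheel1 above 15 N or contact force between anything else and wheel2 above 15 N or contact force between anything else and wheel3 above 15 N).
It fails at once if a pot or the jar is moved more than 30 mm or tipped (distance of any of pot_a, pot_b, nutrient_jar from where it was at the start of the episode above 0.03 m or angle between any of pot_a, pot_b, nutrient_jar's own z axis and vertical above 0.4 rad).
It also fails if it takes over 72 s, if anything falls off the work surface, if the arm or the gripper's body presses on something with over 40 N, if the wrist force passes 120 N, or if a joint passes its speed limit or range.

## Working session

There is one attempt and no reset: what is moved stays moved. The work goes in short steps, each a Python script; the robot and the scene stay as the last script left them, time stands still between calls to the robot, and variables do not carry over. Pictures are saved under pics/ and viewed, at most 10 in all, crops included, and the job is handed in when it is done.

```bash
ls; mkdir -p pics; python3 - <<'E'
from station import *
import cv2,numpy as np
for c in ("top","side"):
    p,d=viewer.read_camera(c); cv2.imwrite(f"pics/{c}0.png",p[:,:,::-1])
    for n in ("console","wheel1_top","wheel2_top","wheel3_top","enter_top","pot_a","nutrient_jar"):
        print(c,n,[(np.round(r["at"],3).tolist(),round(r["score"],2)) for r in tip_of(c,n)[:3]])
    i=viewer.camera_info(c); print(i)
s=env.sense(); print(s["t"],s["wrist_force"],s["tcp_rot"])
E
```

```text
pics
top console [([0.522, -0.003, 0.003], 0.77), ([0.524, 0.02, 0.078], 0.29)]
top wheel1_top [([0.526, 0.021, 0.078], 0.71), ([0.535, 0.071, 0.078], 0.57)]
top wheel2_top []
top wheel3_top [([0.522, -0.028, 0.079], 0.59)]
top enter_top [([0.509, -0.097, 0.084], 0.65)]
top pot_a [([0.709, 0.067, 0.0], 0.78), ([0.678, -0.08, -0.002], 0.78)]
top nutrient_jar [([0.459, -0.222, 0.002], 0.75)]
{'intrinsics': array([[376.8657373 ,   0.        , 322.50480541],
       [  0.        , 376.8657373 , 209.73402265],
       [  0.        ,   0.        ,   1.        ]]), 'eye': array([ 0.52181056, -0.0253466 ,  0.90185895]), 'rotation': array([[-2.06639517e-02,  9.90447119e-01, -1.36336005e-01],
       [-9.99780675e-01, -2.09353859e-02, -5.57248477e-04],
       [-3.40617203e-03,  1.36294589e-01,  9.90662497e-01]])}
side console [([0.522, -0.004, -0.002], 0.83)]
side wheel1_top [([0.539, 0.072, 0.077], 0.59)]
side wheel2_top [([0.53, 0.025, 0.082], 0.88)]
side wheel3_top [([0.522, -0.027, 0.081], 0.89)]
side enter_top [([0.514, -0.096, 0.084], 0.45)]
side pot_a [([0.68, -0.08, -0.0], 0.9), ([0.714, 0.064, -0.002], 0.61)]
side nutrient_jar [([0.453, -0.218, 0.001], 0.94), ([0.521, -0.031, 0.079], 0.17)]
{'intrinsics': array([[471.41566766,   0.        , 314.53634213],
       [  0.        , 471.41566766, 203.45422016],
       [  0.        ,   0.        ,   1.        ]]), 'eye': array([0.60574651, 0.68431576, 0.55552847]), 'rotation': array([[-0.99913287,  0.01679962, -0.03809563],
       [-0.04091048, -0.56612021,  0.82330689],
       [-0.00773546,  0.82415149,  0.56631659]])}
0.8 [ 0.57765765 -0.43728732  0.23601205] [[ 9.54226981e-01  2.99083380e-01 -1.76912644e-05]
 [ 2.99083376e-01 -9.54226976e-01 -1.11390562e-04]
 [-5.01965476e-05  1.01000717e-04 -9.99999994e-01]]
```

View images.

```bash
python3 - <<'E'
import cv2
p=cv2.imread("pics/top0.png"); cv2.imwrite("pics/top0c.png",cv2.resize(p[120:320,220:480],(780,600),interpolation=cv2.INTER_CUBIC))
E
```

```text
(no output)
```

View pics/top0c.png

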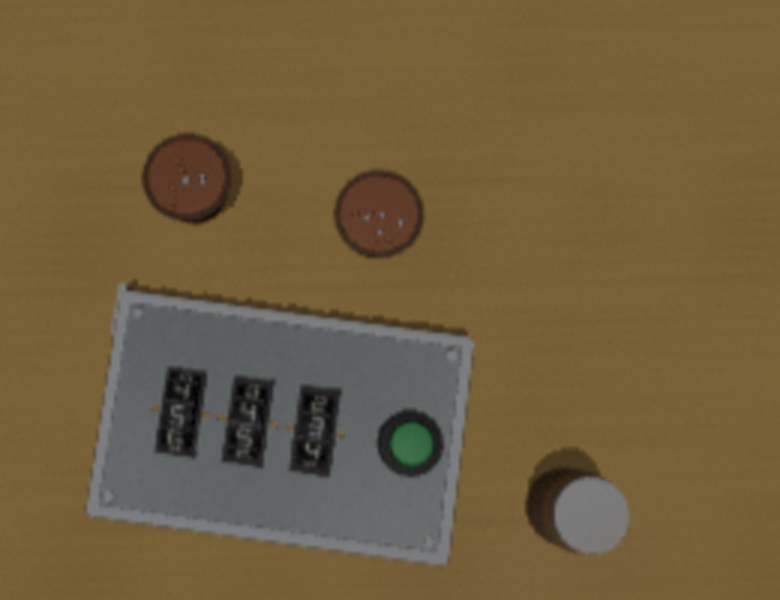

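View pics/side0.png

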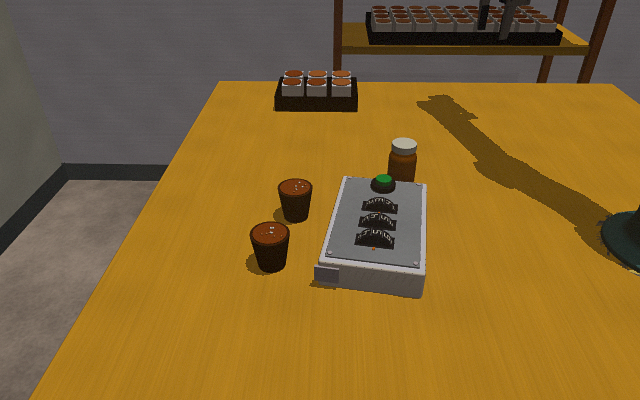

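```bash
cat > h.py <<'E'
from station import *
import cv2,numpy as np
a=-0.148
xc=np.array([np.cos(a),np.sin(a),0]); yc=np.array([-np.sin(a),np.cos(a),0]); 
O=np.array([0.524,-0.0032,0])
R=np.column_stack([yc,xc,[0,0,-1]])
def P(x,y,z): return O+x*xc+y*yc+np.array([0,0,z])
def F(n=1): return np.mean([env.sense()["wrist_force"] for _ in range(n)],0)
def st(m=""):
    s=env.sense(); d=s["ee_pos"]-O
    print(m,"t%.2f"%s["t"],"loc mm",np.round([d@xc*1e3,d@yc*1e3,d[2]*1e3],2),"F",np.round(s["wrist_force"],2)); return s
E
python3 - <<'E'
from h import *
np.set_printoptions(precision=3,suppress=True)
print(viewer.camera_info("wrist"))
effector.grasp(10); st("closed")
env.reach(P(-0.03,0.025,0.22),R); s=st("above"); print(s["joint_positions"])
p,d=viewer.read_camera("wrist"); cv2.imwrite("pics/w0.png",p[:,:,::-1])
st()
for n in ("wheel1_top","wheel2_top","wheel3_top","enter_top","console"):
    print(n,[(np.round(np.r_[(r["at"]-O)@xc,(r["at"]-O)@yc,r["at"][2]],4).tolist(),round(r["score"],2)) for r in tip_of("wrist",n)[:3]])
E
```

```text
{'intrinsics': array([[345.33 ,   0.   , 318.077],
       [  0.   , 345.33 , 202.648],
       [  0.   ,   0.   ,   1.   ]]), 'T_tool_cam': array([[ 0.   ,  0.968,  0.25 ,  0.071],
       [ 1.   , -0.   , -0.   , -0.001],
       [-0.   ,  0.25 , -0.968, -0.17 ],
       [ 0.   ,  0.   ,  0.   ,  1.   ]])}
closed t2.14 loc mm [-235.   -658.93  214.6 ] F [-1.24 -0.36  0.3 ]
above t4.67 loc mm [-29.6   23.92 219.88] F [-0.24  0.17 -0.54]
[ 0.52   0.302 -0.747  1.923  0.242  1.007 -0.485]
 t4.72 loc mm [-29.68  24.02 219.87] F [1.03 0.36 0.09]
wheel1_top [([-0.0012, 0.0754, 0.0841], 0.91)]
wheel2_top [([0.0, 0.0276, 0.0809], 0.69)]
wheel3_top [([-0.0029, -0.0252, 0.0789], 0.96)]
enter_top []
console [([0.0011, -0.001, -0.0009], 0.81)]
```

View pics/w0.png

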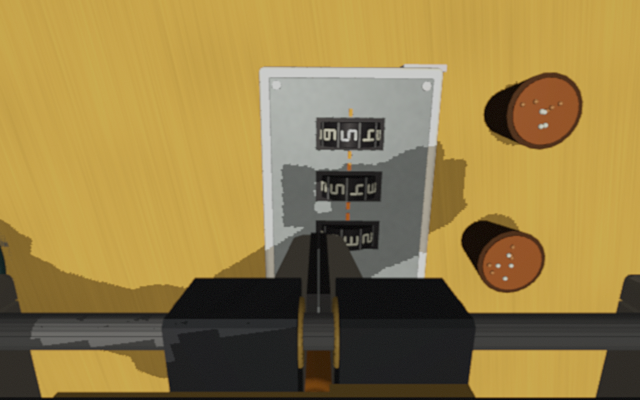

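```bash
cat >> h.py <<'E'
YW=[0.075,0.025,-0.025]
def pix(s,pts):
    I=viewer.camera_info("wrist");T=I["T_tool_cam"];K=I["intrinsics"]
    q=(np.asarray(pts)-s["ee_pos"])@s["tcp_rot"]; q=(q-T[:3,3])@T[:3,:3]
    return np.stack([K[0,0]*q[...,0]/-q[...,2]+K[0,2],K[1,1]*-q[...,1]/-q[...,2]+K[1,2]],-1)
def look(name,zs=(.08,.08,.08)):
    # unwrapped wheels, stacked left wheel on top; columns: angle -1..1 rad from top (+ = +x), 350 px/rad; y up
    s=env.sense(); p,_=viewer.read_camera("wrist"); out=[]
    th,v=np.meshgrid(np.linspace(-1,1,701),np.linspace(.02,-.02,120))
    for y,zt in zip(YW,zs):
        zz=zt-.03+.03*np.cos(th)
        on=abs(v)<.0115
        X=np.where(on,.03*np.sin(th),.03*th); zz=np.where(on,zz,.06)
        pts=O+X[...,None]*xc+(y+v)[...,None]*yc+zz[...,None]*[0,0,1]
        m=pix(s,pts).astype(np.float32)
        im=cv2.remap(p,m[...,0],m[...,1],cv2.INTER_CUBIC)[:,:,::-1].copy()
        for k in range(-3,4): cv2.line(im,(350+k*110,0),(350+k*110,8),(0,255,255) if k else (0,0,255),1)
        cv2.line(im,(350,110),(350,119),(0,0,255),1)
        out.append(im); out.append(np.full((6,701,3),255,np.uint8))
    cv2.imwrite(f"pics/{name}.png",np.vstack(out)); cv2.imwrite(f"pics/{name}_raw.png",p[:,:,::-1])
E
python3 - <<'E'
from h import *
env.movel(P(0,-0.05,0.17),R,rate=.2); st("above"); look("u0"); st()
E
```

```text
above t5.60 loc mm [-1.2000e-01 -4.9070e+01  1.7013e+02] F [-0.45  0.64  0.74]
 t5.65 loc mm [ 2.0000e-02 -4.8510e+01  1.7059e+02] F [-0.94  0.62  0.77]
```

View pics/u0.png

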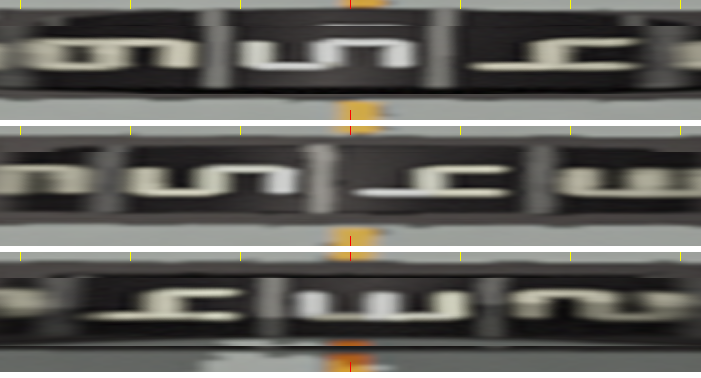

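Unwrapped strips (top = left wheel). The digit at the pointers is 5 for wheel1 (centre px 327, pointer 360), 4 for wheel2 (430 against 354) and 3 for wheel3 (380 against 351). That puts the angles at about 3.05, 2.73 and 1.97 rad, so the rolls needed are +40, -44 and +35 mm.

```bash
sed -i 's/^a=-0.148/a=-0.155/; s/^O=.*/O=np.array([0.5242,-0.0032,0])/; s/^R=.*/R=np.column_stack([xc,-yc,[0,0,-1]])/' h.py
cat >> h.py <<'E'
def fz(T=.06):
    v=[]
    for _ in range(3): env.pause(T/3); v.append(env.sense()["wrist_force"][2])
    return np.mean(v)
def touch(x,y,z0=.088,zmin=.073):
    # quasi-static descent; returns z of first contact estimated from the spring
    env.movel(P(x,y,z0),R,rate=.08); env.pause(.15); f0=fz(.15); z=z0
    while z>zmin:
        z-=.001; env.movel(P(x,y,z),R,rate=.03); f=fz()-f0
        if f>2.5:
            zr=env.sense()["ee_pos"][2]; print("contact z",round(zr*1e3,2),"f",round(f,2)); return zr+f*.00025,f0
    raise SystemExit("no contact")
def stroke(y,x0,x1,zt,f0,press=.0018,down=False):
    if not down:
        env.movel(P(x0,y,zt+.004),R,rate=.15)
    env.movel(P(x0,y,zt-press),R,rate=.03); fa=fz()-f0
    if fa>11 or fa<4: print("adjust",fa); press+=(7-fa)*.00025; env.movel(P(x0,y,zt-press),R,rate=.02); fa=fz()-f0
    env.movel(P(x1,y,zt-press),R,rate=.03)
    F=env.sense()["wrist_force"]; s=env.sense(); print("fz start %.1f end %.1f  fx %.1f"%(fa,F[2]-f0,F@xc),"x",round((s["ee_pos"]-O)@xc*1e3,2))
    env.movel(P(x1,y,zt+.006),R,rate=.08)
E
python3 - <<'E'
from h import *
y=YW[0]
env.reach(P(-.007,y,.13),R); env.movel(P(-.007,y,.095),R,rate=.1); st("a")
zt,f0=touch(-.007,y); st("touched"); print("zt",zt,f0)
stroke(y,-.007,.0065,zt,f0,down=True); st("end")
env.movel(P(-.075,.03,.17),R,rate=.25); env.pause(.1); look("u1",(zt,.08,.08)); st()
E
```

```text
a t7.66 loc mm [-7.04 74.93 94.82] F [0.11 0.56 1.21]
contact z 80.22 f 3.51
touched t10.61 loc mm [-6.85 75.06 80.22] F [-0.42 -0.26  3.61]
zt 0.08110029829191796 -0.22936304584167302
fz start 5.5 end 6.1  fx -1.8 x 6.35
end t11.76 loc mm [ 6.73 75.03 87.41] F [-0.33 -0.15  0.14]
 t12.56 loc mm [-74.78  30.47 168.95] F [ 0.94 -0.92 -0.1 ]
```

View pics/u1.png

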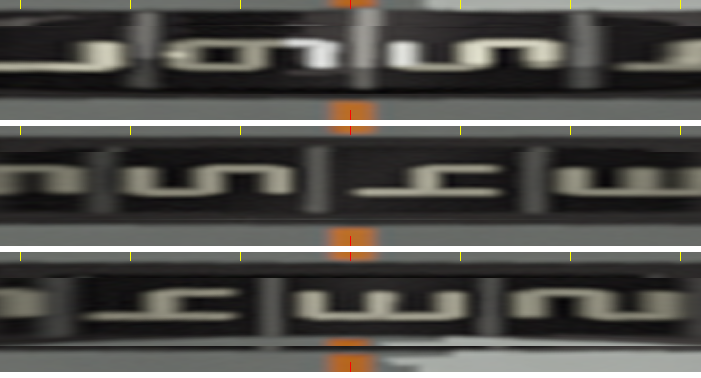

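```bash
python3 - <<'E'
from h import *
y=YW[0]; zt=.0811
env.movel(P(-.0068,y,.095),R,rate=.2); env.pause(.1); f0=fz(.15)
for _ in range(2): stroke(y,-.0068,.0068,zt,f0)
z=[zt]
for y,L,sg in ((YW[1],.0147,-1),(YW[2],.0118,1)):
    env.movel(P(-sg*L/2,y,.095),R,rate=.15)
    zt,f0=touch(-sg*L/2,y); print("zt",zt); z.append(zt)
    for k in range(3): stroke(y,-sg*L/2,sg*L/2,zt,f0,down=k==0)
env.movel(P(-.075,.03,.17),R,rate=.25); env.pause(.1); look("u2",z); st(z)
for n in ("enter_top",):
  for c in ("wrist","side"):
    if c=="side": viewer.read_camera(c)
    print(n,[(np.round(np.r_[(r["at"]-O)@xc,(r["at"]-O)@yc,r["at"][2]],4).tolist(),round(r["score"],2)) for r in tip_of(c,n)[:3]])
E
```

```text
fz start 4.3 end 4.9  fx -1.0 x 6.55
fz start 4.2 end 5.6  fx -0.8 x 7.11
contact z 75.37 f 4.21
zt 0.07642657610704226
fz start 6.2 end 6.0  fx 2.1 x -7.27
fz start 6.4 end 6.1  fx 1.6 x -7.37
fz start 6.6 end 5.5  fx 1.6 x -7.37
contact z 76.23 f 3.56
zt 0.07711658343083765
fz start 5.8 end 6.7  fx -1.7 x 5.83
fz start 5.4 end 7.1  fx -2.5 x 6.0
fz start 5.4 end 6.8  fx -2.3 x 5.95
[0.0811, np.float64(0.07642657610704226), np.float64(0.07711658343083765)] t35.12 loc mm [-74.83  29.   168.82] F [-0.35 -0.88 -0.17]
enter_top [([-0.001, -0.0931, 0.0829], 0.94), ([-0.005, -0.0237, 0.0802], 0.3)]
enter_top [([0.0042, -0.0944, 0.0843], 0.61), ([-0.0017, 0.0029, -0.0016], 0.39)]
```

View pics/u2.png

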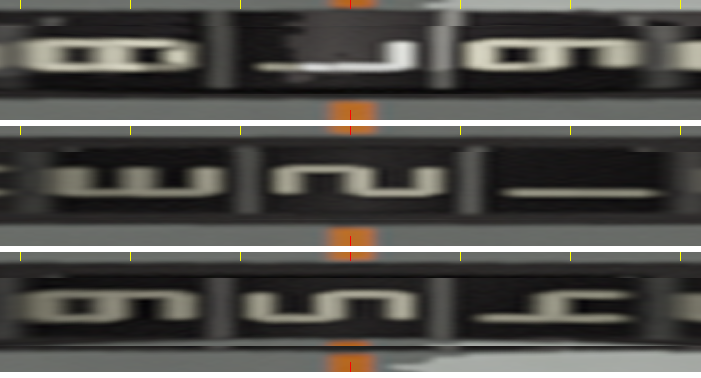

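```bash
python3 - <<'E'
from h import *
for y,zt in ((YW[0],.0811),(YW[2],.0771)):
    env.movel(P(-.001,y,.092),R,rate=.2); env.pause(.1); f0=fz(.15)
    stroke(y,-.001,.0011,zt,f0)
env.movel(P(-.075,.03,.17),R,rate=.25); env.pause(.1); look("u3",(.0811,.0764,.0771)); st()
E
```

```text
fz start 6.0 end 6.0  fx -1.2 x 1.04
fz start 4.2 end 5.5  fx -2.3 x 0.99
 t40.24 loc mm [-74.89  28.94 168.76] F [-0.45  0.35 -0.72]
```

View pics/u3.png

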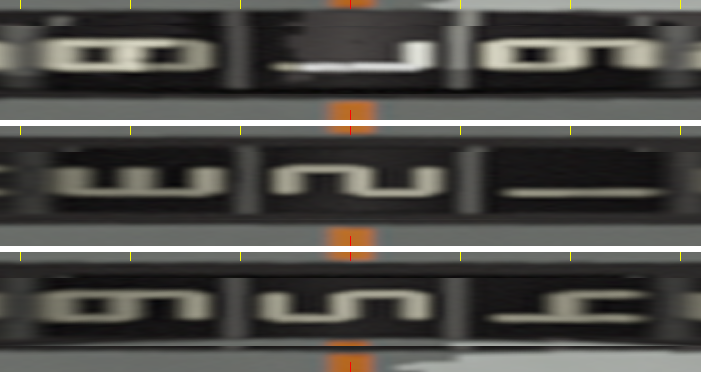

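7, 2 and 5 now sit at px 347, 359 and 344, with the pointers at 352, so all three are within about 0.02 rad. Next I press the button.

```bash
python3 - <<'E'
from h import *
x,y=.001,-.0945
env.movel(P(x,y,.13),R,rate=.25); env.movel(P(x,y,.09),R,rate=.08); env.pause(.15); f0=fz(.15); z=.088
while z>.068:
    z-=.001; env.movel(P(x,y,z),R,rate=.03); f=fz()-f0; print(round(env.sense()["ee_pos"][2]*1e3,2),round(f,1))
    if f>14: break
env.pause(.3); st("down")
env.movel(P(x,y,.12),R,rate=.1); env.movel(P(-.075,.03,.17),R,rate=.2); env.pause(.2); look("u4",(.0811,.0764,.0771)); st()
E
```

```text
86.89 -0.2
85.96 0.5
84.96 0.7
83.97 0.1
82.97 0.3
82.16 2.1
81.09 2.2
80.09 2.6
79.06 3.5
78.07 3.8
77.09 4.3
76.37 8.0
76.25 15.5
down t46.15 loc mm [  1.26 -94.49  76.24] F [-3.79  0.08 15.3 ]
 t47.92 loc mm [-74.83  29.22 169.58] F [-0.37 -1.17 -0.78]
```

View pics/u4.png

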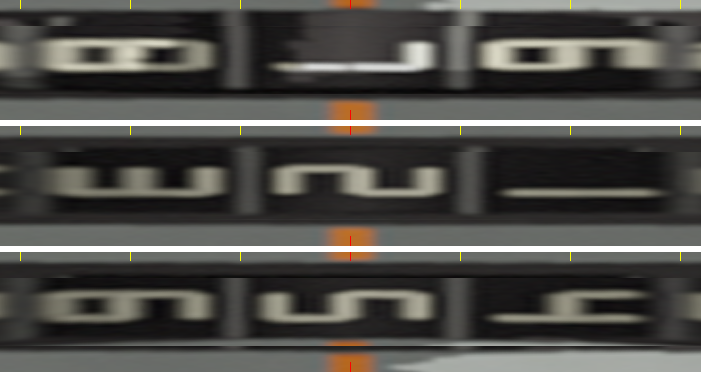

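The button travelled about 6 mm to a hard stop and was let go. The wheels still show 7-2-5, unchanged from the last look.

```bash
python3 -c "
from station import *
print(workorder.finish_job())"
```

```text
the job is handed in; nothing more can be done
None
```

The wheels are set to 7-2-5, each within about 0.02 rad of its pointers in the last camera look; the green button was pushed to its stop and let go, and the job was handed in at about 48 s with no verdict returned.

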